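# Secure the loaf on the slicing board

### The arm

A 6-joint arm with a two-finger parallel gripper is mounted at the origin on the work surface. World frame = base frame: x ahead of the robot, y to its left, z up, the work surface at z = 0. Lengths are in mm, angles in degrees, forces in N, time in s.
With the tool pointing down it reaches from about 350 to 850 mm from the base axis. Payload 8.1 kg.
Tool frame: the origin (TCP) lies midway between the tips of the shut fingers; the grasp point (between the pads) lies 19 mm behind it; z points along the fingers, y is the line along which they close (so a half turn about z gives the same grasp; the last joint's range is limited). The gripper opens to 85 mm and grips with 20 to 120 N. Pads are 22 mm wide; open, the fingers measure 114 mm over their backs; the gripper's body (76 mm by 85 mm) begins 54 mm behind the grasp point. The pads swing forward as they close: fully open they stand 13 mm farther back than shut.
Start: joints at [61.169, 7.471, 85.268, -0, 87.261, -4.893], TCP at [243.43, 548.404, 231.292] pointing down, gripper open.
Joint ranges: [-169.43, 169.43], [-51.17, 129.36], [1.28, 143.12], [-76.62, 256.62], [0, 156.53], [-152.29, 152.29]. Speed limits (degrees/s): [136.94, 136.94, 159.86, 180, 180, 180].

### API

Orientations are given as [roll, pitch, yaw] about the fixed x, y, z axes, in that order (R = Rz(yaw) Ry(pitch) Rx(roll)).
In Python, from bench import r gives the robot as it stands. The module is installed in compiled form; this text tells all that it offers.
- The arm moves only by the tool jog_arm, never from a script. Its argument "rows" is a list of rows, each a list of 2 entries, a list of its own where there are three numbers: the shift along the tool's x, y, z in mm, then the turn, a rotation vector about the tool's x, y, z in rad. A call has 1 to 10 rows; each row is the pose to reach, as a shift and turn from the pose commanded when the call began, along the tool's axes at that moment; what a row does not reach only later rows make up. A row lasts 1/10 s, in which the tool goes at most 50 mm and 8.59 degrees, less where a joint would pass 70% of its speed; a pose out of reach is approached as far as the arm can. A call with a gripper value outside its range is refused whole. "grip" is the finger opening in mm, from 0 to 85.4, set as the call begins (left out, the last holds). The fingers move at their own pace and stop on an object; "force" is the grip in N (left out, the last holds). Time passes only in rows, so rows that repeat a pose let the fingers close. It gives the time, the measured TCP pose, the force, the opening and the grip force at its end, in the units of the state.
- r.sense(): the state, without advancing time (a new reading comes with each control period).
- r.snapshot(name): name is "scene" or "side" or "wrist"; returns (picture, depth): 420x560x3 uint8, blue, green, red; 420x560 float32, mm along the optical axis (not along the pixel's ray), 0 where there is no reading.
- r.camera_params(name): a dict with "fx", "fy", "cx", "cy" (pixels), "pose" (4x4, takes a point from camera to world coordinates); the wrist camera has in their place "tool_from_camera" (4x4, takes a point from camera to tool coordinates, whose origin is the TCP and whose axes are the flange's). Camera axes: x right, y down, z forward; pixel columns grow to the right and rows downward; lengths in mm; the calibration is good to about 2 mm. The wrist camera is an equidistant fisheye: a pixel r from the principal point sees the ray r / f radians off the axis. A picture is of the moment at which its call begins: read the wrist's pose just before it. camera_params takes no time and is no camera call.
- r.hand_in(): hands the job in; it is judged then, once.
The state is a dict: "time": time; "joint_pos": joint angles; "qd": joint speeds; "joint_efforts": joint torques, N m; "tool_pos": TCP position; "tcp_rot": TCP orientation; "ft_force": force on the tool from outside, world axes, zero at the start; "wrist_torque": the same for the moment, N m; "finger_gap": finger opening in mm; "grip_force": force on a finger pad.
Only numpy, scipy, OpenCV 4.12 (cv2) and the standard library are available. Lean on these libraries where they do the work, as an engineer would, in place of code of your own. Each camera call takes 0.05 s, during which the arm holds its last target. There are 200 camera calls.

### The job

Make the loaf ready for cutting: slide the slicing board's end stop forward so that the loaf sits home against the fixed gauge plate with the stop snug behind it, pressing only gently so that the crust is not crushed. Then lock the stop by turning its knob clockwise until the knob's ratchet slips and clicks, stop after the first or second click (four is too many) and let go. Leave the bread knife, the jam jar and the butter dish where they are.

Things in the scene. Friction and masses are not known exactly. Their poses are not given: they have to be found in the camera images.
- board: wooden loaf-slicing board fixed on the counter, 190 mm wide (its x), 520 long (its y), deck 30 high. Origin: centre of its underside, z up. At its +y end stands a steel gauge plate (110 wide, 85 high) whose inner face is at board y = +235; two thin 95 mm high steel posts a side (x = ±64, y = 212 to 229) form the knife slot. The end stop runs on a rail along y in the -y half.
- rail: flat stainless rail screwed to the board's deck along its y, 30 x 247 x 10 mm, on the board's centre line (board x = 0), y from -251 to -4. Origin: centre of its underside.
- stop: end stop: aluminium block 52 x 60 x 25 mm on the rail, with a steel plate 100 wide and 60 high in front of it. Slides along board y, board x = 0; about 2.5 N drag when unlocked; move it by its knob or block. Origin: on the knob's axis at deck height (30 above the counter), axes as the board's. The plate's front (+y) face is 72 mm ahead of the origin, its top 64 above it. Free travel ends about 12 mm past the loaf's home position.
- stop_face (a point): point on the middle of the stop plate's front face, which meets the loaf: 72 mm ahead (+y) of the knob's axis, 40 above the deck. Axes as the board's.
- pad: rubber-faced pressure pad, 12 mm across, under the stop's block (hidden from view), at the foot of the clamping screw. Tightening the screw lowers it 0.2 mm per radian on to the rail, which locks the stop; its whole way is under half a millimetre. Origin on the knob's axis; level with the stop's origin when tight.
- knob: black torque-limiting knob on the stop's clamping screw: ribbed base 48 mm across with an upright grip bar 46 long (knob x), 14 thick (knob y), 60 to 90 above the deck. Origin on its axis at deck height. Clockwise from above tightens: light (0.1 N m) until the screw is tight, 0.7 to 1.9 rad on, which cannot be seen. Then the ratchet slips, a click each 0.39 rad: torque climbs to 0.3-0.4, falls, snaps over.
- knob_grip (a point): point in the knob's grip bar, on its axis, 80 mm above the deck (110 above the counter): pinch the bar across its 14 mm here, from above. Axes as the knob's (x along the bar).
- loaf: brown seeded tin loaf, 95 wide (x), 200 long (y), 80 high, 0.5 to 0.8 kg, on the board's slats between stop and gauge plate, roughly parallel to the board. Origin: centre of its underside. Needs 2 to 6 N to slide along. Crust must not be pressed by the stop with more than 25 N.
- loaf_near (a point): middle of the loaf's flat end that faces the stop (100 mm to -y of its centre, 40 up).
- loaf_far (a point): middle of the loaf's flat end that faces the gauge plate (100 mm to +y of its centre, 40 up). Home: on the plate, at board y = +235.
- bread_knife: bread knife with black handle, 340 mm long, lying on the counter beside the board. Leave alone. Origin: underside, near mid-length.
- jam_jar: jam jar, 66 mm across, 85 high, on the counter by the board's -y end. Leave alone. Origin: centre of its underside.
- butter_dish: white covered butter dish 150 x 95 mm, 82 high, on the counter by the board's +y end. Leave alone. Origin: centre of its underside.
- knob_end (a point): end of the knob's grip bar: 23 mm from the axis along knob x, 80 above the deck.

How it is judged (in metres and radians):
On the way, in this order (a step that is already met when the one before it is completed fails the run):
1. the loaf is home against the gauge plate (within 3 mm) and the stop is snug behind it (within 3 mm) (y of loaf_far in the frame of board above 0.232 m and y of loaf_near in the frame of stop_face below 0.003 m), for 0.2 s.
2. the screw is tight on the rail and the knob's ratchet has clicked at least once (y of knob_end in the frame of stop below -0.005 m and z of pad in the frame of stop below 5e-05 m), for 0.1 s.
At the end, for the whole second after the job is handed in: The loaf rests home on the gauge plate (gap under 3 mm) with the stop's plate within 3 mm behind it, the screw is tight (pad down on the rail, within a quarter of a radian), the knob has clicked one to three times beyond tight, and the loaf is at rest (all of step 1 and all of step 2 and linear speed of loaf below 0.01 m/s); the robot touches nothing.
It fails at once if the stop pressed the loaf with more than 25 N: crust crushed (contact force between stop and loaf above 25 N).
It fails at once if the knob was driven on past its third click (x of knob_end in the frame of stop below 0.006 m and y of knob_end in the frame of stop below -0.005 m).
It fails at once if the bread knife, jam jar or butter dish was moved by more than 15 mm (distance of any of bread_knife, jam_jar, butter_dish from where it was at the start of the episode above 0.015 m).
It fails at once if the loaf was lifted or tipped (angle between loaf's own z axis and vertical above 0.15 rad or z of loaf in the frame of board above 0.05 m).
It also fails if it takes over 64 s, if anything falls off the work surface, if the arm or the gripper's body presses on something with over 40 N, if the wrist force passes 120 N, or if a joint passes its speed limit or range.

## Working session

There is one attempt and no reset: what is moved stays moved. The work goes in short steps, Python scripts to look and compute and a tool call to move; the robot and the scene stay as the last step left them, time stands still between calls to the robot, and variables do not carry over. Pictures are saved under pics/ and viewed, at most 10 in all, crops included, and the job is handed in when it is done.

Besides the shell and the picture viewer there is one more tool, called after "Request:" by a JSON object that holds its "method" and its "body". jog_arm: Moves the arm, as the interface text tells. Its arguments: {"type":"object","properties":{"rows":{"type":"array"},"grip":{"type":"number"},"force":{"type":"number"}},"required":["rows"]}

```bash
mkdir -p pics; cat > h.py <<'E'
from bench import r
import numpy as np, cv2
def grab(n):
    im,d=r.snapshot(n); np.savez(f'{n}.npz',im=im,d=d); return im,d
def pts(n,d):
    c=r.camera_params(n); v,u=np.mgrid[:420,:560]
    P=np.stack([(u-c['cx'])/c['fx']*d,(v-c['cy'])/c['fy']*d,d,np.ones_like(d)],-1)
    return (P@np.array(c['pose']).T)[...,:3]
E
python3 - <<'E'
from h import *
for n in('scene','side'):
    im,d=grab(n); cv2.imwrite(f'pics/{n}0.png',im)
    c=r.camera_params(n);print(n,c['fx'],np.round(c['pose'],3).tolist(),(d>0).mean())
print(r.sense())
E
```

```text
scene 447.04090039897955 [[-0.378, 0.575, -0.726, 1528.413], [0.926, 0.252, -0.282, 403.368], [0.021, -0.778, -0.627, 895.107], [0.0, 0.0, 0.0, 1.0]] 0.9960799319727891
side 402.2385684321365 [[0.908, -0.311, 0.281, 273.169], [-0.419, -0.681, 0.6, -628.958], [0.005, -0.663, -0.749, 952.969], [0.0, 0.0, 0.0, 1.0]] 0.9960374149659864
{'time': 0.1, 'joint_pos': array([ 6.11711273e+01,  7.51148113e+00,  8.53258133e+01, -5.25694844e-04,
        8.72621721e+01, -4.89317981e+00]), 'qd': array([-0.04329797, -0.02897247, -0.1542754 , -0.05959352,  0.09101136,
       -0.05431161]), 'joint_efforts': array([ 2.05156968e-03, -5.70943451e+01, -5.01947844e+01, -7.50628573e-07,
        7.87786092e-03,  4.91083517e-05]), 'tool_pos': array([243.15866989, 547.95062871, 230.31545927]), 'tcp_rot': array([-1.79900851e+02, -7.96118922e-03,  1.56064326e+02]), 'ft_force': array([0.13582412, 0.85158725, 0.48223348]), 'wrist_torque': array([-0.01487835, -0.03067543, -0.05760849]), 'grip_force': 0.0, 'finger_gap': 85.3371123904241}
```

View pics/scene0.png

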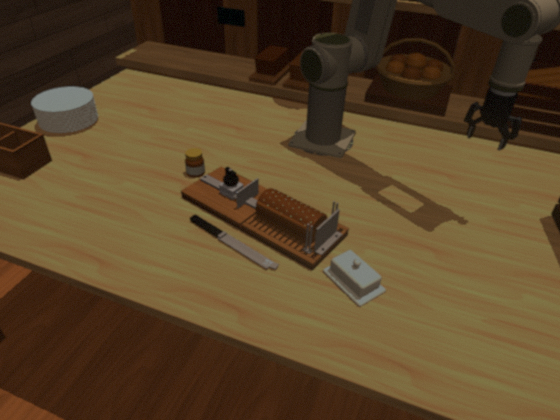

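View pics/side0.png

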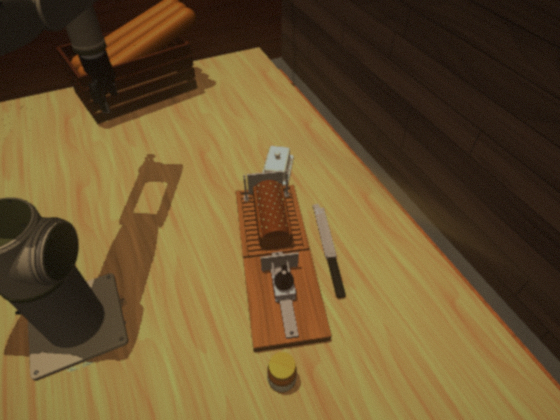

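The scene view shows the board with its knob at (231,178), the loaf at (290,215) and the gauge plate at (328,228). In the side view the knob is at (284,280), the stop plate at (280,262) and the jar at (282,370). Next I'll measure from depth.

```bash
python3 - <<'E'
from h import *
A=[]
for n,(u0,v0,u1,v1) in(('scene',(175,130,350,270)),('side',(225,150,340,360))):
    f=np.load(n+'.npz');P=pts(n,f['d'])
    Q=P[v0:v1,u0:u1].reshape(-1,3); A.append(Q)
    D=Q[(Q[:,2]>24)&(Q[:,2]<36)]
    print(n,len(D),cv2.minAreaRect(D[:,:2].astype(np.float32)),'table z',np.median(P[...,2][np.abs(P[...,2])<15]))
    for (u,v) in ([(231,178),(231,172),(250,190),(290,205),(328,228)] if n=='scene' else [(284,280),(284,268),(280,262),(272,212),(262,180)]):
        print(u,v,P[v,u].round(0))
    H=Q[(Q[:,2]>84)]
    print(len(H), [ (z,((Q[:,2]>z)&(Q[:,2]<=z+5)).sum()) for z in range(75,135,5)])
    k=Q[(Q[:,2]>112)&(Q[:,2]<125)]; print(k[:40].round(0).tolist())
E
python3 - <<'E'
import sys; sys.path.insert(0,'.')
from h import *
import cv2
a=np.load('scene.npz')['im'][150:270,170:350];b=np.load('side.npz')['im'][150:350,225:345]
a=cv2.resize(a,None,fx=2.6,fy=2.6,interpolation=2);b=cv2.resize(b,None,fx=2.6,fy=2.6,interpolation=2)
c=np.zeros((520,a.shape[1]+b.shape[1],3),np.uint8);c[:a.shape[0],:a.shape[1]]=a;c[:,a.shape[1]:]=b[:520]
c=cv2.convertScaleAbs(c,alpha=1.8);cv2.imwrite('pics/crop.png',c);print(c.shape)
E
```

```text
scene 3220 ((423.07403564453125, -79.48095703125), (743.7142944335938, 548.176513671875), 18.33182716369629) table z -1.3223758679910702
231 178 [ 520. -141.   99.]
231 172 [ 514. -143.  117.]
250 190 [514. -79.  67.]
290 205 [585.  79. 109.]
328 228 [603. 200.  79.]
2142 [(75, np.int64(197)), (80, np.int64(304)), (85, np.int64(294)), (90, np.int64(299)), (95, np.int64(240)), (100, np.int64(324)), (105, np.int64(519)), (110, np.int64(219)), (115, np.int64(55)), (120, np.int64(21)), (125, np.int64(4)), (130, np.int64(0))]
[[499.0, -171.0, 118.0], [500.0, -167.0, 120.0], [497.0, -165.0, 119.0], [493.0, -164.0, 117.0], [503.0, -173.0, 117.0], [503.0, -169.0, 117.0], [504.0, -165.0, 119.0], [504.0, -162.0, 120.0], [507.0, -157.0, 123.0], [501.0, -156.0, 120.0], [505.0, -168.0, 116.0], [508.0, -163.0, 118.0], [507.0, -160.0, 119.0], [508.0, -156.0, 121.0], [506.0, -154.0, 120.0], [504.0, -151.0, 119.0], [504.0, -148.0, 120.0], [505.0, -165.0, 112.0], [509.0, -159.0, 117.0], [508.0, -156.0, 117.0], [509.0, -152.0, 119.0], [513.0, -147.0, 122.0], [507.0, -146.0, 119.0], [508.0, -142.0, 120.
[... 1148 characters left out ...]
9.0, 181.0, 120.0], [654.0, 184.0, 115.0], [599.0, 201.0, 118.0], [602.0, 200.0, 118.0], [606.0, 202.0, 115.0], [607.0, 198.0, 117.0], [611.0, 199.0, 115.0], [613.0, 197.0, 116.0], [616.0, 196.0, 115.0], [619.0, 193.0, 117.0], [620.0, 189.0, 120.0], [624.0, 190.0, 118.0], [627.0, 189.0, 117.0], [630.0, 189.0, 116.0], [633.0, 188.0, 116.0], [636.0, 189.0, 114.0], [638.0, 186.0, 115.0], [641.0, 184.0, 116.0], [644.0, 184.0, 115.0], [648.0, 184.0, 114.0], [650.0, 182.0, 114.0], [653.0, 182.0, 113.0], [659.0, 166.0, 124.0], [663.0, 166.0, 123.0], [570.0, 210.0, 117.0], [572.0, 207.0, 119.0], [575.0, 206.0, 119.0], [578.0, 205.0, 119.0], [580.0, 203.0, 119.0], [584.0, 204.0, 117.0]]
(520, 780, 3)
```

View pics/crop.png

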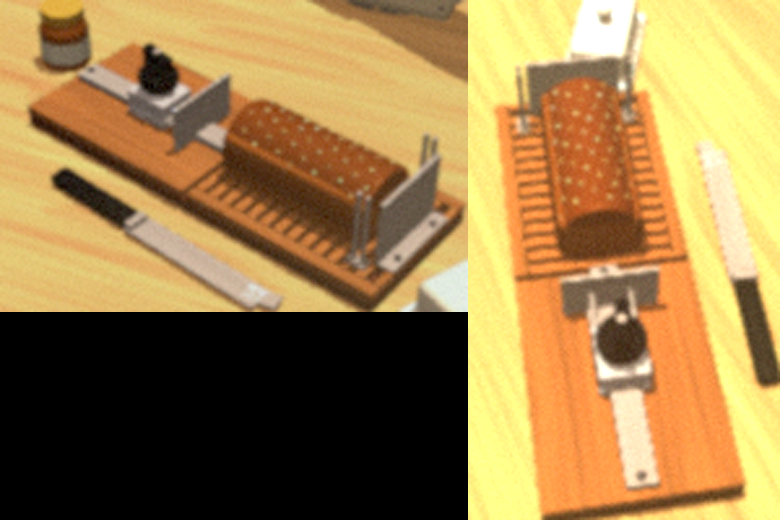

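The crop shows the stop about 50 mm short of the loaf, with the loaf roughly parallel to the board. The knob bar is not resolved, so I'll move over the knob and look from close by.

Request:
{"method": "jog_arm", "body": {"rows": [[[-525, -534, -70], [0, 0, 1.4]], [[-525, -534, -70], [0, 0, 1.4]], [[-525, -534, -70], [0, 0, 1.4]], [[-525, -534, -70], [0, 0, 1.4]], [[-525, -534, -70], [0, 0, 1.4]], [[-525, -534, -70], [0, 0, 1.4]], [[-525, -534, -70], [0, 0, 1.4]], [[-525, -534, -70], [0, 0, 1.4]], [[-525, -534, -70], [0, 0, 1.4]], [[-525, -534, -70], [0, 0, 1.4]]]}}

```text
time: 1.1
tool_pos: [418.4, 80.4, 277.9]
tcp_rot: [180.0, -0.0, 75.5]
ft_force: [0.6, 0.3, 0.6]
finger_gap: 85.5
grip_force: 0.0
```

Request:
{"method": "jog_arm", "body": {"rows": [[[-195, 140, -20], [0, 0, 0]], [[-195, 140, -20], [0, 0, 0]], [[-195, 140, -20], [0, 0, 0]], [[-195, 140, -20], [0, 0, 0]], [[-195, 140, -20], [0, 0, 0]], [[-195, 140, -20], [0, 0, 0]], [[-195, 140, -20], [0, 0, 0]], [[-195, 140, -20], [0, 0, 0]], [[-195, 140, -20], [0, 0, 0]]]}}

```text
time: 2.0
tool_pos: [506.2, -139.8, 297.8]
tcp_rot: [-180.0, -0.0, 75.9]
ft_force: [0.5, 0.7, 0.6]
finger_gap: 85.3
grip_force: 0.0
```

```bash
cat >> h.py <<'E'
from scipy.spatial.transform import Rotation as Ro
def wtool():
    s=r.sense();T=np.eye(4);T[:3,:3]=Ro.from_euler('xyz',s['tcp_rot'],degrees=True).as_matrix();T[:3,3]=s['tool_pos'];return T
def wrist():
    T=wtool();im,d=r.snapshot('wrist');np.savez('wrist.npz',im=im,d=d,T=T);return im,d,T
def wray(u,v,z,T):
    c=r.camera_params('wrist');x=(np.asarray(u,float)-c['cx'])/c.get('fx');y=(np.asarray(v,float)-c['cy'])/c['fy']
    t=np.hypot(x,y)+1e-12;D=np.stack([x/t*np.sin(t),y/t*np.sin(t),np.cos(t)],-1)
    M=T@np.array(c['tool_from_camera']);D=D@M[:3,:3].T;o=M[:3,3]
    return o+D*((z-o[2])/D[...,2])[...,None]
E
python3 - <<'E'
from h import *
im,d,T=wrist();c=r.camera_params('wrist');print({k:np.round(v,2).tolist() for k,v in c.items()});print(T.round(2))
cv2.imwrite('pics/w1.png',cv2.convertScaleAbs(im,alpha=1.6)); print((d>0).mean())
E
```

```text
{'fx': 325.19, 'fy': 325.19, 'cx': 283.34, 'cy': 207.43, 'tool_from_camera': [[0.0, -0.95, -0.31, 79.57], [1.0, 0.0, 0.0, 0.62], [-0.0, -0.31, 0.95, -142.74], [0.0, 0.0, 0.0, 1.0]]}
[[ 2.4000e-01  9.7000e-01 -0.0000e+00  5.0624e+02]
 [ 9.7000e-01 -2.4000e-01  0.0000e+00 -1.3977e+02]
 [ 0.0000e+00 -0.0000e+00 -1.0000e+00  2.9779e+02]
 [ 0.0000e+00  0.0000e+00  0.0000e+00  1.0000e+00]]
0.9958886054421768
```

View pics/w1.png

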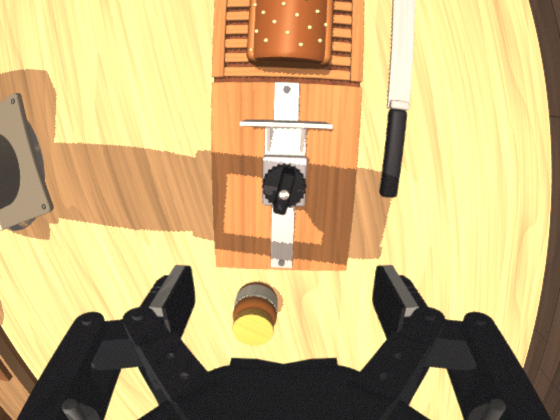

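The wrist view shows the knob at (284,186) with its bar running from about (289,166) to (281,212). The rail runs from (287,85) to (282,265), the plate's top edge from (241,124) to (332,127), and the near end of the loaf is at row 60.

```bash
python3 - <<'E'
from h import *
f=np.load('wrist.npz');im,d,T=f['im'],f['d'],f['T']
a=wray([287,282,285,283],[90,262,90,255],40,T);print('rail',a.round(1).tolist(),np.degrees(np.arctan2(*(a[0]-a[1])[:2])))
p=wray([241,332],[124,127],94,T);print('plate',p.round(1).tolist(),np.degrees(np.arctan2(*(p[1]-p[0])[[1,0]])),np.hypot(*(p[1]-p[0])[:2]))
b=wray([217,361,216,346],[80,85,268,268],30,T);print('board',b.round(1).tolist(),[np.degrees(np.arctan2(*(b[i]-b[j])[:2])) for i,j in((0,2),(1,3))])
# bar by depth
c=r.camera_params('wrist');v,u=np.mgrid[:420,:560]
x=(u-c['cx'])/c['fx'];y=(v-c['cy'])/c['fy'];t=np.hypot(x,y)+1e-9
P=np.stack([x/t*np.tan(t)*d,y/t*np.tan(t)*d,d,np.ones_like(d)],-1)@(T@np.array(c['tool_from_camera'])).T
np.save('P.npy',P)
s=np.zeros(d.shape,bool);s[140:230,255:315]=1
for zl in(106,112,116):
    m=s&(P[...,2]>zl)&(P[...,2]<130);print(zl,m.sum(),np.median(P[m],0).round(1),cv2.minAreaRect(P[m][:,:2].astype(np.float32)),cv2.minAreaRect(np.argwhere(m)[:,::-1].astype(np.float32)))
s[:]=0;s[:70,240:340]=1;m=s&(P[...,2]>60)&(im[...,2]>40);Q=P[m];print('loaf near',Q[:,:3].min(0),cv2.minAreaRect(Q[:,:2].astype(np.float32)))
cv2.imwrite('pics/knob.png',cv2.resize(cv2.convertScaleAbs(im[60:230,210:370],alpha=2.2),None,fx=3.5,fy=3.5,interpolation=2))
E
```

```text
rail [[535.5, -44.4, 40.0], [474.1, -264.0, 40.0], [533.1, -43.8, 40.0], [478.0, -253.9, 40.0]] 15.620825665157692
plate [[478.3, -69.7, 94.0], [571.4, -96.2, 94.0]] -15.864457734892618 96.78719787093958
board [[454.4, -8.2, 30.0], [628.4, -57.5, 30.0], [377.2, -256.6, 30.0], [559.9, -302.2, 30.0]] [np.float64(17.28354145858345), np.float64(15.63009682579884)]
106 622 [ 506.1 -146.8  119.7    1. ] ((505.3639221191406, -148.84130859375), (46.51764678955078, 13.930282592773438), 61.76538848876953) ((284.1137390136719, 191.91836547851562), (14.089730262756348, 45.38829040527344), 14.534454345703125)
112 596 [ 505.9 -147.3  119.8    1. ] ((505.36328125, -148.84185791015625), (46.5152473449707, 13.927366256713867), 61.72277069091797) ((284.0822448730469, 192.5398406982422), (13.838768005371094, 44.169334411621094), 14.534454345703125)
116 579 [ 505.7 -147.7  119.8    1. ] ((505.36328125, -148.84185791015625), (46.5152473449707, 13.927366256713867), 61.72277069091797) ((284.0186767578125, 192.8049774169922), (13.591705322265625, 43.6738166809082), 14.931418418884277)
loaf near [500.90470599 -62.77469447  60.2033468 ] ((547.05029296875, -4.915504455566406), (122.64848327636719, 92.94953918457031), 74.59056091308594)
```

View pics/knob.png

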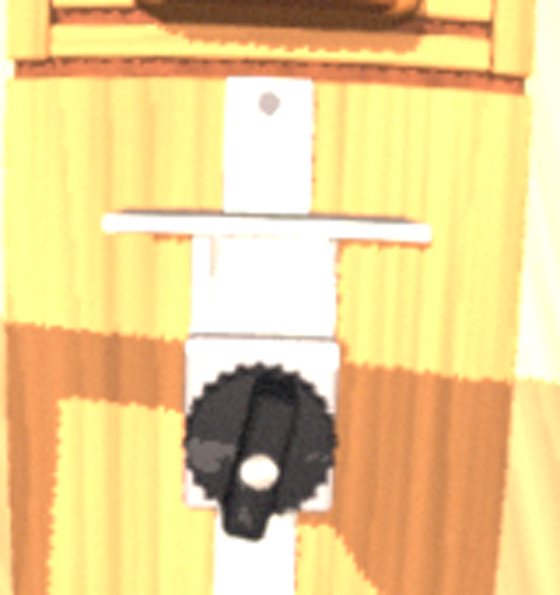

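Request:
{"method": "jog_arm", "body": {"rows": [[[-9, 1.4, 30], [0, 0, 0.15]], [[-9, 1.4, 70], [0, 0, 0.248]], [[-9, 1.4, 110], [0, 0, 0.248]], [[-9, 1.4, 150], [0, 0, 0.248]], [[-9, 1.4, 175], [0, 0, 0.248]], [[-9, 1.4, 190], [0, 0, 0.248]], [[-9, 1.4, 202], [0, 0, 0.248]], [[-9, 1.4, 202], [0, 0, 0.248]]], "grip": 50}}

```text
time: 2.85
tool_pos: [505.2, -149.5, 95.0]
tcp_rot: [-179.9, 0.0, 61.7]
ft_force: [-0.3, -0.2, -0.1]
finger_gap: 49.9
grip_force: 0.0
```

Request:
{"method": "jog_arm", "body": {"rows": [[[0, 0, 0], [0, 0, 0]], [[0, 0, 0], [0, 0, 0]], [[0, 0, 0], [0, 0, 0]], [[0, 0, 0], [0, 0, 0]], [[0, 0, 0], [0, 0, 0]], [[0, 0, 0], [0, 0, 0]], [[0, 0, 0], [0, 0, 0]], [[0, 0, 0], [0, 0, 0]]], "grip": 5, "force": 45}}

```text
time: 3.65
tool_pos: [505.4, -149.9, 97.6]
tcp_rot: [-180.0, 0.0, 61.6]
ft_force: [-9.0, 3.6, 11.3]
finger_gap: 12.9
grip_force: 44.2
```

```bash
python3 - <<'E'
from h import *
s=r.sense();print({k:np.round(s[k],2).tolist() for k in('tool_pos','tcp_rot','ft_force','wrist_torque','finger_gap','grip_force')})
E
```

```text
{'tool_pos': [505.36, -149.89, 97.63], 'tcp_rot': [-179.96, 0.0, 61.64], 'ft_force': [-9.05, 3.56, 11.32], 'wrist_torque': [0.62, 1.59, -0.03], 'finger_gap': 12.92, 'grip_force': 44.23}
```

Request:
{"method": "jog_arm", "body": {"rows": [[[0, 0, 0], [0, 0, 0]], [[0, 0, 0], [0, 0, 0]], [[0, -0.5, -4], [0, 0, 0]], [[0, -0.5, -4], [0, 0, 0]], [[0, -0.5, -4], [0, 0, 0]]], "grip": 30}}

```text
time: 4.15
tool_pos: [505.5, -149.9, 100.2]
tcp_rot: [180.0, -0.0, 61.6]
ft_force: [-0.4, 0.5, -0.0]
finger_gap: 30.4
grip_force: 0.0
```

Request:
{"method": "jog_arm", "body": {"rows": [[[0, 0, 0], [0, 0, 0]], [[0, 0, 0], [0, 0, 0]], [[0, 0, 0], [0, 0, 0]], [[0, 0, 0], [0, 0, 0]], [[0, 0, 0], [0, 0, 0]], [[0, 0, 0], [0, 0, 0]]], "grip": 5, "force": 45}}

```text
time: 4.75
tool_pos: [504.9, -149.6, 99.9]
tcp_rot: [-180.0, 0.0, 61.6]
ft_force: [-4.5, 1.4, 5.3]
finger_gap: 12.8
grip_force: 45.9
```

Request:
{"method": "jog_arm", "body": {"rows": [[[2, -0.4, 0], [0, 0, 0]], [[6, -1.3, 0], [0, 0, 0]], [[11, -2.5, 0], [0, 0, 0]], [[16, -3.6, 0], [0, 0, 0]], [[21, -4.7, 0], [0, 0, 0]], [[26, -5.9, 0], [0, 0, 0]], [[31, -7, 0], [0, 0, 0]], [[36, -8.1, 0], [0, 0, 0]], [[39, -8.8, 0], [0, 0, 0]], [[39, -8.8, 0], [0, 0, 0]]]}}

```text
time: 5.75
tool_pos: [515.8, -111.0, 100.0]
tcp_rot: [-180.0, 0.0, 61.7]
ft_force: [-4.0, 1.0, 4.7]
finger_gap: 12.9
grip_force: 45.9
```

```bash
python3 - <<'E'
from h import *
im,d=grab('side');P=pts('side',d)
s=r.sense();print({k:np.round(s[k],2).tolist() for k in('tool_pos','tcp_rot','ft_force','wrist_torque')})
cv2.imwrite('pics/s2.png',cv2.resize(cv2.convertScaleAbs(im[150:330,220:340],alpha=1.8),None,fx=3.3,fy=3.3,interpolation=2))
E
```

```text
{'tool_pos': [515.83, -110.95, 99.91], 'tcp_rot': [-179.97, 0.0, 61.66], 'ft_force': [-3.5, 1.18, 4.62], 'wrist_torque': [0.24, 0.71, -0.05]}
```

View pics/s2.png

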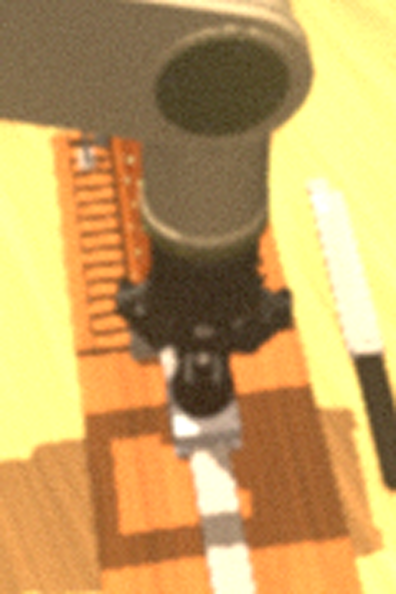

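The stop moved with the gripper and the plate is now at the start of the slats, just short of the loaf. I'll continue more slowly and watch the force.

Request:
{"method": "jog_arm", "body": {"rows": [[[2, -0.4, 0], [0, 0, 0]], [[5, -1.1, 0], [0, 0, 0]], [[8, -1.8, 0], [0, 0, 0]], [[11, -2.5, 0], [0, 0, 0]], [[14, -3.2, 0], [0, 0, 0]], [[17, -3.8, 0], [0, 0, 0]], [[20, -4.5, 0], [0, 0, 0]]]}}

```text
time: 6.5
tool_pos: [521.3, -91.7, 99.9]
tcp_rot: [-180.0, 0.0, 61.6]
ft_force: [-5.0, -1.0, 5.1]
finger_gap: 13.2
grip_force: 45.8
```

Request:
{"method": "jog_arm", "body": {"rows": [[[2, -0.45, 0], [0, 0, 0]], [[4, -0.9, 0], [0, 0, 0]], [[6, -1.3, 0], [0, 0, 0]], [[8, -1.8, 0], [0, 0, 0]], [[10, -2.25, 0], [0, 0, 0]]]}}

```text
time: 7.0
tool_pos: [523.9, -82.4, 99.9]
tcp_rot: [-180.0, 0.1, 61.6]
ft_force: [-4.5, -4.2, 5.1]
finger_gap: 13.1
grip_force: 45.8
```

```bash
python3 - <<'E'
from h import *
im,d=grab('scene');P=pts('scene',d)
cv2.imwrite('pics/sc3.png',cv2.resize(cv2.convertScaleAbs(im[140:270,190:360],alpha=1.8),None,fx=4,fy=4,interpolation=2))
E
```

```text
(no output)
```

View pics/sc3.png

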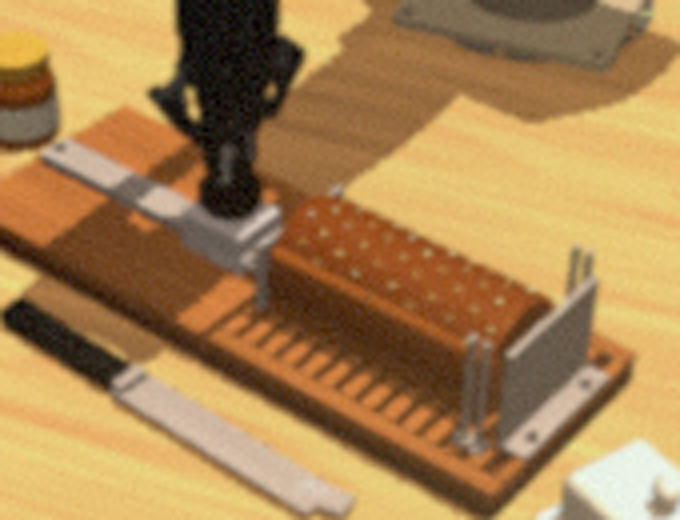

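The plate now touches the loaf, with a drag of about 5 N, and a small gap remains to the gauge plate. I'll creep from here.

Request:
{"method": "jog_arm", "body": {"rows": [[[1, -0.2, 0], [0, 0, 0]], [[2, -0.45, 0], [0, 0, 0]], [[3, -0.7, 0], [0, 0, 0]], [[4, -0.9, 0], [0, 0, 0]]]}}

```text
time: 7.45
tool_pos: [525.0, -78.5, 99.9]
tcp_rot: [-180.0, 0.1, 61.6]
ft_force: [-4.4, -3.6, 5.0]
finger_gap: 13.4
grip_force: 45.9
```

Request:
{"method": "jog_arm", "body": {"rows": [[[1, -0.2, 0], [0, 0, 0]], [[2, -0.45, 0], [0, 0, 0]], [[3, -0.7, 0], [0, 0, 0]]]}}

```text
time: 7.75
tool_pos: [525.8, -75.5, 99.9]
tcp_rot: [-180.0, 0.1, 61.6]
ft_force: [-5.1, -3.2, 4.7]
finger_gap: 13.0
grip_force: 45.8
```

```bash
python3 - <<'E'
from h import *
# gauge plate and loaf far end along board axis (side view, plate top points 100<z<113; loaf near top)
n=np.array([.269,.963])
for nm in('scene',):
    f=np.load(nm+'.npz');P=pts(nm,f['d']);im=f['im']
    box=P[140:270,190:360].reshape(-1,3);s=box[:,:2]@n;t=box[:,:2]@np.array([.963,-.269])
    m=(box[:,2]>60)&(box[:,2]<118)&(s>-80+0)&(s<420)
    print(np.histogram(s[m],bins=np.arange(40,420,10)))
print('tcp s',r.sense()['tool_pos'][:2]@n)
E
```

```text
(array([ 24,  33,  68,  80,  89,   5,   0,   0,  24,  63,  83,  80,  80,
        85,  84,  87,  86,  85,  90,  90,  91,  88,  93, 101,  91,  97,
        96,  71, 138, 125,  43, 343,   0,   0,   0,   0,   0]), array([ 40,  50,  60,  70,  80,  90, 100, 110, 120, 130, 140, 150, 160,
       170, 180, 190, 200, 210, 220, 230, 240, 250, 260, 270, 280, 290,
       300, 310, 320, 330, 340, 350, 360, 370, 380, 390, 400, 410]))
tcp s 68.72041269136575
```

Request:
{"method": "jog_arm", "body": {"rows": [[[1, -0.2, 0], [0, 0, 0]], [[2, -0.45, 0], [0, 0, 0]], [[3, -0.7, 0], [0, 0, 0]], [[4, -0.9, 0], [0, 0, 0]]]}}

```text
time: 8.15
tool_pos: [527.0, -71.6, 99.9]
tcp_rot: [180.0, 0.1, 61.6]
ft_force: [-4.8, -4.6, 5.2]
finger_gap: 12.7
grip_force: 45.8
```

Request:
{"method": "jog_arm", "body": {"rows": [[[0.7, -0.15, 0], [0, 0, 0]], [[1.4, -0.3, 0], [0, 0, 0]], [[2, -0.45, 0], [0, 0, 0]]]}}

```text
time: 8.45
tool_pos: [527.5, -69.6, 99.9]
tcp_rot: [180.0, 0.1, 61.6]
ft_force: [-4.2, -3.5, 4.8]
finger_gap: 13.0
grip_force: 45.8
```

Request:
{"method": "jog_arm", "body": {"rows": [[[0.5, -0.1, 0], [0, 0, 0]], [[1, -0.2, 0], [0, 0, 0]]]}}

```text
time: 8.65
tool_pos: [527.8, -68.7, 99.9]
tcp_rot: [180.0, 0.1, 61.6]
ft_force: [-5.8, -3.7, 6.3]
finger_gap: 12.7
grip_force: 45.8
```

Request:
{"method": "jog_arm", "body": {"rows": [[[0.5, -0.1, 0], [0, 0, 0]], [[1, -0.2, 0], [0, 0, 0]]]}}

```text
time: 8.85
tool_pos: [528.1, -67.7, 99.9]
tcp_rot: [-180.0, 0.1, 61.6]
ft_force: [-4.8, -3.7, 5.0]
finger_gap: 13.1
grip_force: 45.8
```

Request:
{"method": "jog_arm", "body": {"rows": [[[0.5, -0.1, 0], [0, 0, 0]], [[1, -0.2, 0], [0, 0, 0]]]}}

```text
time: 9.05
tool_pos: [528.4, -66.7, 99.9]
tcp_rot: [-180.0, 0.1, 61.6]
ft_force: [-5.5, -4.1, 6.0]
finger_gap: 13.3
grip_force: 45.9
```

Request:
{"method": "jog_arm", "body": {"rows": [[[0.5, -0.1, 0], [0, 0, 0]], [[1, -0.2, 0], [0, 0, 0]]]}}

```text
time: 9.25
tool_pos: [528.6, -66.2, 99.9]
tcp_rot: [180.0, 0.1, 61.6]
ft_force: [-6.5, -7.6, 5.8]
finger_gap: 13.1
grip_force: 45.9
```

Request:
{"method": "jog_arm", "body": {"rows": [[[0.5, -0.1, 0], [0, 0, 0]], [[1, -0.2, 0], [0, 0, 0]]]}}

```text
time: 9.45
tool_pos: [528.7, -65.9, 99.9]
tcp_rot: [180.0, 0.2, 61.6]
ft_force: [-7.3, -11.0, 5.6]
finger_gap: 12.9
grip_force: 45.9
```

The force rise at s≈79 mm matches the home position estimated from depth. I'll hold, then start turning.

Request:
{"method": "jog_arm", "body": {"rows": [[[0.3, -0.05, 0], [0, 0, 0]], [[0.3, -0.05, 0], [0, 0, 0]], [[0.3, -0.05, 0], [0, 0, 0]], [[0.3, -0.05, 0], [0, 0, 0]]]}}

```text
time: 9.85
tool_pos: [528.7, -65.9, 99.9]
tcp_rot: [180.0, 0.2, 61.6]
ft_force: [-7.6, -10.2, 5.7]
finger_gap: 12.9
grip_force: 46.0
```

Request:
{"method": "jog_arm", "body": {"rows": [[[0, 0, 0], [0, 0, 0.06]], [[0, 0, 0], [0, 0, 0.12]], [[0, 0, 0], [0, 0, 0.18]], [[0, 0, 0], [0, 0, 0.24]], [[0, 0, 0], [0, 0, 0.3]], [[0, 0, 0], [0, 0, 0.36]], [[0, 0, 0], [0, 0, 0.42]], [[0, 0, 0], [0, 0, 0.48]], [[0, 0, 0], [0, 0, 0.54]], [[0, 0, 0], [0, 0, 0.6]]]}}

```text
time: 10.85
tool_pos: [528.9, -66.3, 100.0]
tcp_rot: [179.8, 0.2, 27.1]
ft_force: [-5.6, -11.0, 3.9]
finger_gap: 13.1
grip_force: 45.8
```

```bash
cat > t.py <<'E'
from bench import r
import numpy as np
s=r.sense();print(*(np.round(s[k],2).tolist() for k in('time','tool_pos','tcp_rot','ft_force','wrist_torque','finger_gap')),round(s['joint_pos'][5],1))
E
python3 t.py
```

```text
10.85 [528.92, -66.28, 99.96] [179.81, 0.17, 27.09] [-5.56, -10.97, 3.9] [-2.32, 1.11, 0.14] 13.15 50.5
```

Request:
{"method": "jog_arm", "body": {"rows": [[[0, 0, 0], [0, 0, 0.06]], [[0, 0, 0], [0, 0, 0.12]], [[0, 0, 0], [0, 0, 0.18]], [[0, 0, 0], [0, 0, 0.24]], [[0, 0, 0], [0, 0, 0.3]], [[0, 0, 0], [0, 0, 0.36]], [[0, 0, 0], [0, 0, 0.4]]]}}

```text
time: 11.55
tool_pos: [528.9, -66.6, 99.9]
tcp_rot: [179.7, 0.1, 4.2]
ft_force: [-5.3, -13.8, 4.4]
finger_gap: 12.6
grip_force: 45.9
```

```bash
python3 t.py
```

```text
11.55 [528.93, -66.56, 99.94] [179.73, 0.08, 4.18] [-5.31, -13.84, 4.36] [-2.55, 1.07, 0.13] 12.63 73.4
```

Request:
{"method": "jog_arm", "body": {"rows": [[[0, 0, 0], [0, 0, 0.05]], [[0, 0, 0], [0, 0, 0.1]], [[0, 0, 0], [0, 0, 0.15]], [[0, 0, 0], [0, 0, 0.2]]]}}

```text
time: 11.95
tool_pos: [528.9, -66.7, 100.0]
tcp_rot: [179.7, 0.0, -7.3]
ft_force: [-6.0, -13.5, 3.9]
finger_gap: 13.2
grip_force: 45.9
```

```bash
python3 t.py
```

```text
11.95 [528.93, -66.73, 99.97] [179.7, 0.03, -7.27] [-6.05, -13.54, 3.89] [-2.64, 1.15, 0.2] 13.15 84.9
```

Request:
{"method": "jog_arm", "body": {"rows": [[[0, 0, 0], [0, 0, 0.05]], [[0, 0, 0], [0, 0, 0.1]]]}}

```text
time: 12.15
tool_pos: [528.9, -66.8, 100.0]
tcp_rot: [179.7, -0.0, -13.0]
ft_force: [-6.1, -14.7, 4.7]
finger_gap: 13.1
grip_force: 46.0
```

```bash
python3 t.py
```

```text
12.15 [528.89, -66.81, 99.95] [179.7, -0.0, -13.0] [-6.12, -14.66, 4.74] [-2.74, 1.17, 0.05] 13.07 90.6
```

Request:
{"method": "jog_arm", "body": {"rows": [[[0, 0, 0], [0, 0, 0.05]], [[0, 0, 0], [0, 0, 0.1]]]}}

```text
time: 12.35
tool_pos: [528.9, -66.9, 100.0]
tcp_rot: [179.7, -0.0, -18.7]
ft_force: [-7.6, -15.0, 4.1]
finger_gap: 13.0
grip_force: 46.2
```

```bash
python3 t.py
```

```text
12.35 [528.87, -66.86, 99.98] [179.69, -0.03, -18.72] [-7.59, -15.05, 4.1] [-2.72, 1.23, 0.43] 13.05 96.3
```

Request:
{"method": "jog_arm", "body": {"rows": [[[0, 0, 0], [0, 0, 0.05]], [[0, 0, 0], [0, 0, 0.1]]]}}

```text
time: 12.55
tool_pos: [528.8, -66.9, 100.0]
tcp_rot: [179.7, -0.1, -24.4]
ft_force: [-5.9, -15.0, 4.7]
finger_gap: 12.9
grip_force: 46.2
```

```bash
python3 t.py
```

```text
12.55 [528.82, -66.9, 99.97] [179.69, -0.06, -24.44] [-5.94, -15.01, 4.67] [-2.76, 1.26, 0.35] 12.9 102.0
```

Request:
{"method": "jog_arm", "body": {"rows": [[[0, 0, 0], [0, 0, 0.05]], [[0, 0, 0], [0, 0, 0.1]]]}}

```text
time: 12.75
tool_pos: [528.8, -67.0, 100.0]
tcp_rot: [179.7, -0.1, -30.2]
ft_force: [-6.5, -15.5, 5.2]
finger_gap: 13.2
grip_force: 46.1
```

```bash
python3 t.py
```

```text
12.75 [528.79, -66.96, 99.97] [179.69, -0.09, -30.19] [-6.55, -15.47, 5.2] [-2.83, 1.33, -0.03] 13.18 107.8
```

Request:
{"method": "jog_arm", "body": {"rows": [[[0, 0, 0], [0, 0, 0.05]], [[0, 0, 0], [0, 0, 0.1]]]}}

```text
time: 12.95
tool_pos: [528.7, -67.0, 100.0]
tcp_rot: [179.7, -0.1, -35.9]
ft_force: [-7.2, -14.5, 3.7]
finger_gap: 13.2
grip_force: 46.1
```

```bash
python3 t.py
```

```text
12.95 [528.72, -67.0, 99.95] [179.7, -0.11, -35.94] [-7.24, -14.52, 3.73] [-2.86, 1.34, -0.01] 13.22 113.5
```

Request:
{"method": "jog_arm", "body": {"rows": [[[0, 0, 0], [0, 0, 0.05]], [[0, 0, 0], [0, 0, 0.1]]]}}

```text
time: 13.15
tool_pos: [528.7, -67.1, 100.0]
tcp_rot: [179.7, -0.1, -41.6]
ft_force: [-6.8, -14.6, 5.1]
finger_gap: 13.1
grip_force: 46.3
```

```bash
python3 t.py
```

```text
13.15 [528.68, -67.06, 99.96] [179.7, -0.14, -41.64] [-6.78, -14.63, 5.13] [-2.9, 1.42, 0.31] 13.05 119.2
```

Request:
{"method": "jog_arm", "body": {"rows": [[[0, 0, 0], [0, 0, 0.05]], [[0, 0, 0], [0, 0, 0.1]]]}}

```text
time: 13.35
tool_pos: [528.6, -67.0, 100.0]
tcp_rot: [179.7, -0.2, -47.4]
ft_force: [-8.1, -15.6, 5.8]
finger_gap: 13.0
grip_force: 46.3
```

```bash
python3 t.py
```

```text
13.35 [528.63, -67.05, 99.97] [179.71, -0.17, -47.36] [-8.09, -15.58, 5.81] [-2.96, 1.51, 0.37] 12.96 125.0
```

Request:
{"method": "jog_arm", "body": {"rows": [[[0, 0, 0], [0, 0, 0.04]], [[0, 0, 0], [0, 0, 0.08]]]}}

```text
time: 13.55
tool_pos: [528.6, -67.1, 100.0]
tcp_rot: [179.7, -0.2, -51.9]
ft_force: [-8.3, -16.0, 6.1]
finger_gap: 12.9
grip_force: 46.2
```

```bash
python3 t.py
```

```text
13.55 [528.57, -67.14, 99.95] [179.71, -0.19, -51.95] [-8.33, -15.95, 6.1] [-2.94, 1.53, -0.01] 12.88 129.5
```

Request:
{"method": "jog_arm", "body": {"rows": [[[0, 0, 0], [0, 0, 0.05]], [[0, 0, 0], [0, 0, 0.1]], [[0, 0, 0], [0, 0, 0.1]]]}}

```text
time: 13.85
tool_pos: [528.5, -67.2, 99.9]
tcp_rot: [179.7, -0.2, -57.7]
ft_force: [-8.4, -15.4, 6.4]
finger_gap: 13.1
grip_force: 46.3
```

```bash
python3 t.py
```

```text
13.85 [528.5, -67.18, 99.94] [179.73, -0.21, -57.7] [-8.38, -15.39, 6.43] [-2.91, 1.66, -0.12] 13.15 135.3
```

Request:
{"method": "jog_arm", "body": {"rows": [[[0, 0, 0], [0, 0, 0]], [[0, 0, 0], [0, 0, 0]], [[0, 0, 0], [0, 0, 0]], [[0, 0, 0], [0, 0, 0]], [[0, 0, -10], [0, 0, 0]], [[0, 0, -30], [0, 0, 0]], [[0, 0, -60], [0, 0, 0]], [[0, 0, -100], [0, 0, 0]], [[0, 0, -140], [0, 0, 0]], [[0, 0, -180], [0, 0, 0]]], "grip": 50}}

```text
time: 14.85
tool_pos: [529.3, -63.4, 282.3]
tcp_rot: [-180.0, -0.0, -57.5]
ft_force: [1.0, -0.6, 0.5]
finger_gap: 49.7
grip_force: 0.0
```

```bash
python3 t.py; python3 - <<'E'
from h import *
im,d,T=wrist();cv2.imwrite('pics/w9.png',cv2.convertScaleAbs(im,alpha=1.6))
c=r.camera_params('wrist');v,u=np.mgrid[:420,:560]
x=(u-c['cx'])/c['fx'];y=(v-c['cy'])/c['fy'];t=np.hypot(x,y)+1e-9
P=(np.stack([x/t*np.tan(t)*d,y/t*np.tan(t)*d,d,np.ones_like(d)],-1)@(T@np.array(c['tool_from_camera'])).T)[...,:3]
m=(P[...,2]>112)&(P[...,2]<126)&(np.hypot(P[...,0]-529,P[...,1]+67)<35)
print(m.sum(),cv2.minAreaRect(P[m][:,:2].astype(np.float32)))
E
```

```text
14.85 [529.27, -63.45, 282.32] [-179.96, -0.03, -57.52] [1.04, -0.6, 0.45] [-0.03, -0.03, -0.02] 49.68 135.2
656 ((528.6617431640625, -67.2444839477539), (13.975285530090332, 45.54214859008789), 31.395421981811523)
```

View pics/w9.png

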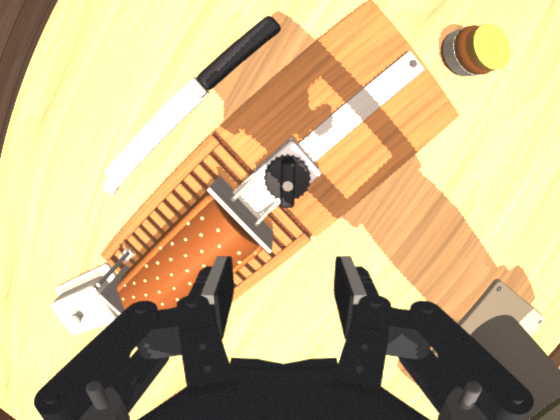

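The wrist view shows the plate snug behind the loaf at (240,215). The knob bar at (288,182) measures about -43° in the stop's frame, which matches two clicks. The gripper is clear, so I'll hand in.

```bash
python3 -c "from bench import r;print(r.hand_in())"
```

```text
the job is handed in; nothing more can be done
None
```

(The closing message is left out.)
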